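# Lay the slate and find the heaviest tin

### The job

Slide the slate tile along the shelf, without picking it up, until it lies centred on the green mat with its long side along the mat's, and let go of it. Then heft the three closed tins one after another, from the left one to the right one as the robot sees them (left is +y), lifting each clear of the shelf and keeping it upright, and do not disturb the remote control or the things on the turntable. Finish while holding the heaviest tin in the gripper, still and upright about 10 cm above the slate tile, ready to be opened over it, with the other two tins standing on the shelf.

Things in the scene. Friction and masses are not known exactly. Their poses are not given: they have to be found in the camera images.
- tile: dark slate tile, 90 mm long (its x) x 60 mm wide (its y) x 14 mm thick, 0.2 kg, lying flat and loose on the shelf; origin at the centre of its underside, z up
- mat: thin green mat, 120 mm long (its x) x 90 mm wide (its y), fixed flat on the shelf; 1 mm thick and no obstacle: the tile slides over its edge freely and still lies at shelf height; origin at its centre on the shelf; the tile's long side goes along its long side
- tin_left: the left of three identical closed square tins, blue with brass-coloured lid rim, 56 x 56 mm, 76 mm tall, standing upright in a rough row with the left one at larger y and the right one at smaller y; lid fixed shut; origin at the centre of the underside, z up, x and y square to the sides. Two of the tins weigh 0.22 to 0.26 kg with their contents and one weighs 0.46 to 0.58 kg; which one is heavy changes and cannot be seen. The contents may shift by about 3 mm inside
- tin_middle: the middle of three identical closed square tins, blue with brass-coloured lid rim, 56 x 56 mm, 76 mm tall, standing upright in a rough row with the left one at larger y and the right one at smaller y; lid fixed shut; origin at the centre of the underside, z up, x and y square to the sides. Two of the tins weigh 0.22 to 0.26 kg with their contents and one weighs 0.46 to 0.58 kg; which one is heavy changes and cannot be seen. The contents may shift by about 3 mm inside
- tin_right: the right of three identical closed square tins, blue with brass-coloured lid rim, 56 x 56 mm, 76 mm tall, standing upright in a rough row with the left one at larger y and the right one at smaller y; lid fixed shut; origin at the centre of the underside, z up, x and y square to the sides. Two of the tins weigh 0.22 to 0.26 kg with their contents and one weighs 0.46 to 0.58 kg; which one is heavy changes and cannot be seen. The contents may shift by about 3 mm inside
- table: the glossy white melamine shelf that everything stands on, its top at height 0
- vase: red ceramic vase, 72 mm across, 130 mm tall, standing on the turntable; not to be disturbed; origin at the centre of its underside
- paperweight: green glass dome paperweight, 68 mm across, 43 mm tall, on the turntable; not to be disturbed; origin at the centre of its underside
- elephant: wooden elephant figurine, about 100 mm long, 72 mm tall, on the turntable; not to be disturbed; origin at the centre of its underside
- keyring: chrome ring of 36 mm with two keys, lying on the turntable; not to be disturbed; origin at the centre of its underside
- remote: black remote control, 45 x 160 x 18 mm, lying on the shelf beyond the mat; not to be disturbed; origin at the centre of its underside
- turntable: white plastic turntable, 250 mm across, top 24 mm above the shelf, at the back; its base is fixed and its disc turns freely; carries vase, paperweight, elephant and keyring; a clear acrylic box 146 x 186 mm, 87 mm tall, stands beside it at larger y; origin at the centre of its underside

How it is judged:
On the way, in this order (a step that is already met when the one before it is completed fails the run):
1. the tile lies centred and square on the mat and is let go (horizontal distance between tile and mat below 0.018 m and angle between the x axis of tile and the x axis of mat, either way round below 0.2 rad and height (world z) of tile below 0.004 m and contact force between the fingers and tile below 0.2 N and linear speed of tile below 0.01 m/s), for 0.2 s.
2. the left tin is lifted clear of the shelf in the gripper (height (world z) of tin_left above 0.02 m and contact force between the fingers and tin_left above 1 N), for 0.2 s.
3. the middle tin is lifted clear of the shelf in the gripper (height (world z) of tin_middle above 0.02 m and contact force between the fingers and tin_middle above 1 N), for 0.2 s.
4. the right tin is lifted clear of the shelf in the gripper (height (world z) of tin_right above 0.02 m and contact force between the fingers and tin_right above 1 N), for 0.2 s.
At the end, for the whole second after the job is handed in: Heaviest tin in the fingers only, upright (0.25 rad), still, underside over 60 mm up, within 40 mm of above the tile; other two upright on the shelf, untouched, each pressing on it with 1 to 3.5 N (only light ones do); tile flat, released, within 18 mm and 0.2 rad of the mat (horizontal distance between tile and mat below 0.018 m and angle between the x axis of tile and the x axis of mat, either way round below 0.2 rad and height (world z) of tile below 0.004 m and contact force between the fingers and tile below 0.2 N and ((height (world z) of tin_left above 0.06 m and horizontal distance between tin_left and tile below 0.04 m and angle between tin_left's own z axis and vertical below 0.25 rad and linear speed of tin_left below 0.04 m/s and contact force between the fingers and tin_left above 1 N and contact force between tin_left and tile below 0.1 N and height (world z) of each of tin_middle, tin_right below 0.006 m and angle between each of tin_middle, tin_right's own z axis and vertical below 0.1 rad and contact force between tin_middle and table between 1 and 3.5 N and contact force between each of the arm, the fingers and tin_middle below 0.2 N and contact force between tin_left and tin_middle below 0.1 N and contact force between tin_right and table between 1 and 3.5 N and contact force between each of the arm, the fingers and tin_right below 0.2 N and contact force between tin_left and tin_right below 0.1 N) or (height (world z) of tin_middle above 0.06 m and horizontal distance between tin_middle and tile below 0.04 m and angle between tin_middle's own z axis and vertical below 0.25 rad and linear speed of tin_middle below 0.04 m/s and contact force between the fingers and tin_middle above 1 N and contact force between tin_middle and tile below 0.1 N and height (world z) of each of tin_left, tin_right below 0.006 m and angle between each of tin_left, tin_right's own z axis and vertical below 0.1 rad and contact force between tin_left and table between 1 and 3.5 N and contact force between each of the arm, the fingers and tin_left below 0.2 N and contact force between tin_middle and tin_left below 0.1 N and contact force between tin_right and table between 1 and 3.5 N and contact force between each of the arm, the fingers and tin_right below 0.2 N and contact force between tin_middle and tin_right below 0.1 N) or (height (world z) of tin_right above 0.06 m and horizontal distance between tin_right and tile below 0.04 m and angle between tin_right's own z axis and vertical below 0.25 rad and linear speed of tin_right below 0.04 m/s and contact force between the fingers and tin_right above 1 N and contact force between tin_right and tile below 0.1 N and height (world z) of each of tin_left, tin_middle below 0.006 m and angle between each of tin_left, tin_middle's own z axis and vertical below 0.1 rad and contact force between tin_left and table between 1 and 3.5 N and contact force between each of the arm, the fingers and tin_left below 0.2 N and contact force between tin_right and tin_left below 0.1 N and contact force between tin_middle and table between 1 and 3.5 N and contact force between each of the arm, the fingers and tin_middle below 0.2 N and contact force between tin_right and tin_middle below 0.1 N))); the arm keeps its last pose, push and grip.
It fails at once if the tile is lifted instead of slid (height (world z) of tile above 0.012 m).
It fails at once if a tin is tipped over (angle between any of tin_left, tin_middle, tin_right's own z axis and vertical above 0.5 rad).
It fails at once if the remote control or a thing on the turntable is shifted by over 30 mm (distance of any of vase, paperweight, elephant, keyring, remote from where it was at the start of the episode above 0.03 m).
It also fails if it takes over 72 s, if anything falls off the work surface, if the arm or the gripper's body presses on something with over 40 N, if the wrist force passes 120 N, or if a joint passes its speed limit or range.

### The arm

A 6-joint arm with a two-finger parallel gripper is mounted at the origin on the work surface. World frame = base frame: x ahead of the robot, y to its left, z up, the work surface at z = 0. Lengths are in m, angles in rad, forces in N, time in s.
With the tool pointing down it reaches from about 0.25 to 0.725 m from the base axis. Payload 9.7 kg.
Tool frame: the origin (TCP) lies where the fingers leave the gripper's body, on its centre line; the fingertips stand 73 mm ahead of it and the grasp point (between the pads) lies 54 mm ahead of it; z points along the fingers, y is the line along which they close (so a half turn about z gives the same grasp; the last joint's range is limited). The gripper opens to 85 mm and grips with 20 to 120 N. Pads are 22 mm wide; open, the fingers measure 114 mm over their backs; the gripper's body (76 mm by 85 mm) begins 54 mm behind the grasp point. The pads swing forward as they close: fully open they stand 13 mm farther back than shut.
Start: joints at [-1.2, 0.087, 0.176, 1.66, 0, 1.571], TCP at [0.199, -0.513, 0.304] pointing down, gripper open.
Joint ranges: [-3.13, 3.13], [-0.85, 1.81], [-1.15, 1.24], [-2.2, 2.28], [-1.44, 1.52], [-3.14, 3.14]. Speed limits (rad/s): [2.22, 2.22, 2.57, 3.14, 3.14, 3.14].

### API

Orientations are given as a unit quaternion [x, y, z, w].
In Python, from bench import telemetry, viewer, env gives the robot as it stands.
- The arm moves only by the tool carry_out, never from a script. Its argument "rows" is a list of rows, each a list of 3 entries, a list of its own where there are three numbers: the shift along the world's x, y, z in mm, then the turn about the world's z in rad, then the finger opening in mm, from 0 to 85.4. In form: [[[dx, dy, dz], roll, hand], ...]. A call has 1 to 8 rows; each row shifts and turns the commanded pose from where the row before left it; what a row does not reach is not made up. A row lasts 1/10 s, in which the tool goes at most 50 mm and 8.59 degrees, less where a joint would pass 70% of its speed; a pose out of reach is approached as far as the arm can. A call is refused whole if a number of a shift passes 50 or a number of a turn 0.15, either way. A call with a gripper value outside its range is refused whole. The fingers move at their own pace and stop on an object; the grip force is fixed at half the most. Time passes only in rows, so rows that do not move let the fingers close. It gives the time, the measured TCP pose, the force, the opening and the grip force at its end, in the units of the state.
- telemetry.state(): the state, without advancing time (a new reading comes with each control period).
- viewer.snapshot(name): name is "scene" or "top" or "wrist"; returns (picture, depth): 400x640x3 uint8, red, green, blue; 400x640 float32, m along the optical axis (not along the pixel's ray), 0 where there is no reading.
- viewer.camera_info(name): a dict with "K" (3x3 intrinsics, pixels), "xyz" and "rotation" of the camera in the world. Camera axes: x right, y down, z forward; pixel columns grow to the right and rows downward; lengths in m; the calibration is good to about 2 mm. A picture is of the moment at which its call begins: read the wrist's pose just before it. camera_info takes no time and is no camera call; for the wrist camera it gives the pose at the moment of the call.
- env.job_done(): hands the job in; it is judged then, once.
The state is a dict: "t": time; "joint_pos": joint angles; "dq": joint speeds; "tau": joint torques, N m; "tcp_pos": TCP position; "tool_rot": TCP orientation; "contact_force": force on the tool from outside, world axes, zero at the start; "moment": the same for the moment, N m; "gripper_width": opening from 0.0 (shut) to 1.0 (fully open); "grasp_force": force on a finger pad.
Only numpy, scipy, OpenCV 4.12 (cv2) and the standard library are available. Lean on these libraries where they do the work, as an engineer would, in place of code of your own. Each camera call takes 0.05 s, during which the arm holds its last target. There are 200 camera calls.

## Working session

There is one attempt and no reset: what is moved stays moved. The work goes in short steps, Python scripts to look and compute and a tool call to move; the robot and the scene stay as the last step left them, time stands still between calls to the robot, and variables do not carry over. Pictures are saved under pics/ and viewed, at most 10 in all, crops included, and the job is handed in when it is done.

Besides the shell and the picture viewer there is one more tool, called as name(argument=value, ...), one argument or row to a line, values as JSON. carry_out: Moves the arm, as the interface text tells. Its arguments: {"type":"object","properties":{"rows":{"type":"array"}},"required":["rows"]}

```bash
mkdir -p pics; ls
python3 - <<'E'
from bench import telemetry, viewer, env
import cv2,numpy as np
print(telemetry.state())
for n in("scene","top"):
    p,d=viewer.snapshot(n);cv2.imwrite(f"pics/{n}0.png",p[:,:,::-1]);np.savez(f"{n}0.npz",p=p,d=d)
    print(n,viewer.camera_info(n),(d>0).mean())
E
```

```text
pics
{'t': 0.0, 'joint_pos': array([-1.20000099e+00,  8.74561742e-02,  1.75132418e-01,  1.65977269e+00,
        1.06382507e-06,  1.57078955e+00]), 'dq': array([-0.00025865, -0.00283678,  0.00054857,  0.00035109, -0.00086259,
        0.0004094 ]), 'tau': array([-1.52604143e-04, -5.20389926e+01,  4.64803219e+01,  1.63309736e-02,
       -2.98972179e-05,  1.84265019e-06]), 'tcp_pos': array([ 0.19925152, -0.51250599,  0.30318426]), 'tool_rot': array([ 9.82862190e-01,  1.84340695e-01, -1.19305472e-04, -6.39018724e-04]), 'contact_force': array([-0.27316236, -0.40779229, -0.56391514]), 'moment': array([-0.03001791, -0.00831439,  0.01441645]), 'grasp_force': 0.0, 'gripper_width': 1.0019715666028834}
scene {'K': array([[385.09819828,   0.        , 323.24459319],
       [  0.        , 385.09819828, 196.56879941],
       [  0.        ,   0.        ,   1.        ]]), 'xyz': array([ 1.10456073, -0.17245696,  0.71628489]), 'rotation': array([ 0.76216056,  0.55441157, -0.20388437, -0.26489668])} 0.99604296875
top {'K': array([[376.90384603,   0.        , 322.94859914],
       [  0.        , 376.90384603, 190.16027346],
       [  0.        ,   0.        ,   1.        ]]), 'xyz': array([ 0.36983038, -0.0199722 ,  0.9862041 ]), 'rotation': array([ 0.73706326, -0.66695175,  0.07266531, -0.08144234])} 0.99614453125
```

View pics/top0.png

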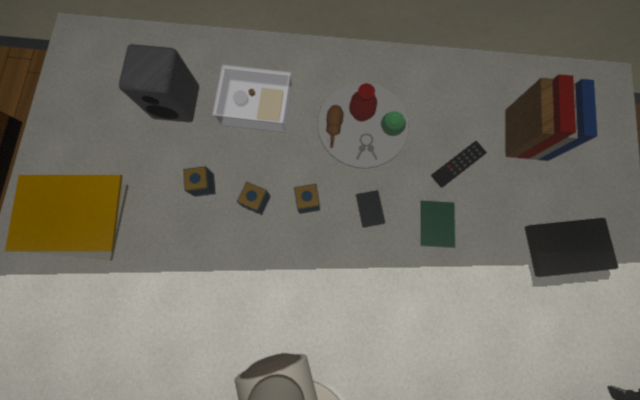

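View pics/scene0.png

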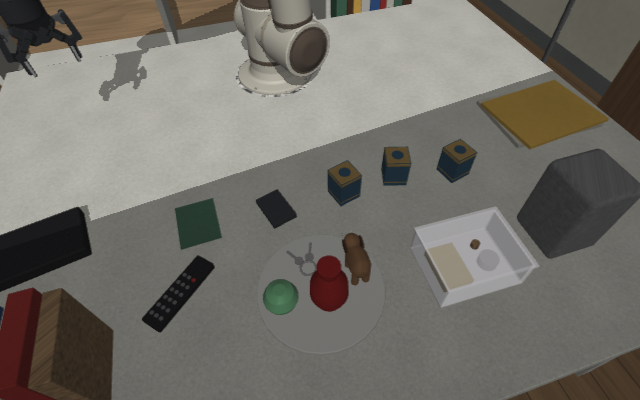

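The top view has the robot at the bottom, with +y to the left. It shows the tins at about (198,180), (253,197) and (307,197), the tile at (370,208), the mat at (437,223) and the remote at (459,163). The scene view shows the same layout.

```bash
cat > h.py <<'E'
import numpy as np,cv2
from scipy.spatial.transform import Rotation as R
from bench import telemetry, viewer, env
def ray(ci,uv,z):
    uv=np.atleast_2d(uv).astype(float);d=np.c_[uv,np.ones(len(uv))]@np.linalg.inv(ci["K"]).T
    r=ci["rotation"]; r=R.from_quat(r) if np.size(r)==4 else R.from_matrix(r)
    d=r.apply(d);return ci["xyz"]+d*((z-ci["xyz"][2])/d[:,2])[:,None]
def rect(ci,mask,z):
    c=max(cv2.findContours(mask.astype(np.uint8),0,cv2.CHAIN_APPROX_NONE)[0],key=cv2.contourArea)
    w=ray(ci,c[:,0],z)[:,:2]
    (cx,cy),(a,b),t=cv2.minAreaRect((w*1000).astype(np.float32))
    if a<b:a,b,t=b,a,t+90
    return round(cx,1),round(cy,1),round(a,1),round(b,1),round((t+90)%180-90,1) # mm, deg of long side
E
python3 - <<'E'
from h import *
from bench import viewer
f=np.load("top0.npz");p=f["p"];ci=viewer.camera_info("top")
hsv=cv2.cvtColor(p,cv2.COLOR_RGB2HSV)
def roi(m,u0,u1,v0,v1):
    o=np.zeros_like(m);o[v0:v1,u0:u1]=m[v0:v1,u0:u1];return o
for q in[(195,172),(253,190),(370,208),(437,223),(340,220),(198,193),(198,180),(459,163)]:print(q,p[q[1],q[0]],hsv[q[1],q[0]])
brass=(hsv[...,0]>8)&(hsv[...,0]<30)&(hsv[...,1]>80)
print("mat",rect(ci,roi((hsv[...,0]>60)&(hsv[...,0]<95)&(hsv[...,1]>70),410,470,190,260),0.001))
print("tile",rect(ci,roi(p.max(2)<75,345,395,180,235),0.014))
print("remote",rect(ci,roi(p.max(2)<60,420,500,130,200),0.018))
for u0,u1 in((175,220),(230,275),(288,325)):print("tin",rect(ci,roi(brass,u0,u1,155,220),0.076))
print("disc",ray(ci,[(363,124),(407,124),(363,167)],.024))
print(viewer.camera_info("wrist"))
E
```

```text
(195, 172) [74 64 43] [ 20 107  74]
(253, 190) [69 61 47] [19 81 69]
(370, 208) [41 42 42] [90  6 42]
(437, 223) [42 61 48] [69 79 61]
(340, 220) [113 112 106] [ 26  16 113]
(198, 193) [37 41 45] [105  45  45]
(198, 180) [37 49 58] [103  92  58]
(459, 163) [32 31 30] [15 16 32]
mat (528.9, -303.9, 113.5, 84.7, 2.5)
tile (548.9, -123.9, 89.9, 60.0, 16.2)
remote (692.8, -350.1, 161.0, 42.7, -47.1)
tin (569.8, 322.3, 53.9, 53.8, -76.8)
tin (539.5, 175.6, 54.0, 52.7, 72.6)
tin (552.2, 40.5, 53.1, 52.8, 15.2)
disc [[ 0.7768268  -0.08721031  0.024     ]
 [ 0.7886947  -0.20629894  0.024     ]
 [ 0.65563903 -0.09654887  0.024     ]]
{'K': array([[310.55788233,   0.        , 316.00101966],
       [  0.        , 310.55788233, 193.54811781],
       [  0.        ,   0.        ,   1.        ]]), 'xyz': array([ 0.27024173, -0.48634767,  0.373811  ]), 'rotation': array([ 0.81615821, -0.55809663, -0.08509881,  0.12317517])}
```

carry_out(
  rows=[
    [[30,34,0],-0.011,85],
    [[30,34,0],-0.011,85],
    [[30,34,0],-0.011,85],
    [[30,34,0],-0.011,85],
    [[30,34,0],-0.011,85],
    [[30,34,0],-0.011,85],
    [[30,34,0],-0.011,85],
    [[30,34,0],-0.011,85],
  ],
)

```text
t: 0.9
tcp_pos: [0.4402, -0.239, 0.3037]
tool_rot: [0.99, 0.141, -0.0, -0.0]
contact_force: [0.7, -0.3, -0.1]
gripper_width: 0.999
grasp_force: 0.0
```

carry_out(
  rows=[
    [[30,34,-20],0,85],
    [[30,34,-20],0,85],
    [[30,34,-20],0,85],
    [[20,16,-20],0,85],
    [[0,0,0],0,85],
    [[0,0,0],0,85],
  ],
)

```text
t: 1.5
tcp_pos: [0.5491, -0.1222, 0.2231]
tool_rot: [0.99, 0.142, -0.001, -0.0]
contact_force: [-0.8, 0.3, 0.7]
gripper_width: 0.996
grasp_force: 0.0
```

Run:
```python
from h import *
ci=viewer.camera_info("wrist");p,d=viewer.snapshot("wrist");cv2.imwrite("pics/w1.png",p[:,:,::-1])
m=p.max(2)<75; m[:, :]=m
n,l,s,c=cv2.connectedComponentsWithStats(m.astype(np.uint8))
for i in range(1,n):
    if s[i,4]>300: print(s[i],rect(ci,l==i,0.014))
```

```text
[ 519   59  121  101 6025] (673.4, -329.3, 102.9, 48.4, -47.2)
[   0   67   37   77 1775] (537.5, 144.4, 66.3, 29.5, -0.6)
[  62   96  121   81 3565] (538.8, 59.3, 114.4, 70.8, -73.7)
[  71  117   42   41 1205] (532.6, 80.8, 35.8, 35.7, -34.4)
[ 287  132   67   95 5938] (551.0, -126.2, 90.3, 59.0, 16.1)
[ 446  181   99  104 2258] (543.4, -296.2, 92.9, 85.1, 2.3)
[    0   249   636   151 44427] (388.3, -171.3, 754.4, 197.8, -73.6)
```

View pics/w1.png

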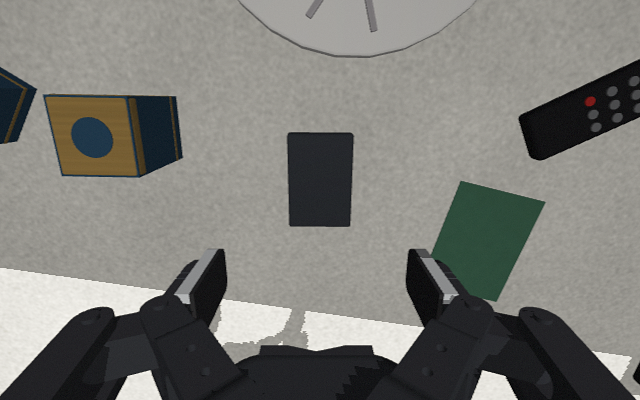

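The wrist view shows the tile squarely between the fingers, at about (320,180). It agrees with the top view to within 2 mm, so I'll go down and grip lightly near the shelf.

carry_out(
  rows=[
    [[1,-3,-40],0,85],
    [[0,0,-40],0,85],
    [[0,0,-40],0,85],
    [[0,0,-22],0,85],
    [[0,0,-4],0,85],
    [[0,0,0],0,58],
    [[0,0,0],0,58],
    [[0,0,0],0,58],
  ],
)

```text
t: 2.35
tcp_pos: [0.5512, -0.1262, 0.0805]
tool_rot: [0.99, 0.141, 0.001, 0.001]
contact_force: [-2.2, -1.1, 7.3]
gripper_width: 0.679
grasp_force: 22.4
```

carry_out(
  rows=[
    [[0,0,0],0,58],
    [[0,0,0],0,58],
  ],
)

```text
t: 2.55
tcp_pos: [0.5512, -0.1262, 0.0805]
tool_rot: [0.99, 0.141, 0.001, 0.001]
contact_force: [-3.6, -0.8, 7.0]
gripper_width: 0.685
grasp_force: 22.5
```

carry_out(
  rows=[
    [[-1,-8,0],-0.01,58],
    [[-2,-16,0],-0.02,58],
    [[-2,-16,0],-0.02,58],
    [[-2,-16,0],-0.02,58],
    [[-2,-16,0],-0.02,58],
    [[-2,-16,0],-0.02,58],
    [[-2,-16,0],-0.02,58],
    [[-2,-16,0],-0.02,58],
  ],
)

```text
t: 3.35
tcp_pos: [0.5365, -0.2462, 0.0805]
tool_rot: [0.998, 0.066, 0.002, 0.0]
contact_force: [1.0, 3.9, 5.2]
gripper_width: 0.686
grasp_force: 22.4
```

carry_out(
  rows=[
    [[-2,-16,0],-0.02,58],
    [[-2,-16,0],-0.02,58],
    [[-2,-16,0],-0.02,58],
    [[-1,-8,0],-0.03,58],
    [[0,-2,0],0,58],
    [[0,0,0],0,58],
  ],
)

```text
t: 3.95
tcp_pos: [0.5293, -0.3045, 0.0805]
tool_rot: [1.0, 0.021, 0.002, 0.001]
contact_force: [-0.6, -0.8, 6.6]
gripper_width: 0.688
grasp_force: 22.3
```

Release, then back straight up to z = 0.22 and check with the top camera once the arm is clear.

carry_out(
  rows=[
    [[0,0,0],0,80],
    [[0,0,0],0,80],
    [[0,0,0],0,80],
    [[0,0,20],0,80],
    [[0,0,40],0,80],
    [[0,0,40],0,80],
    [[0,0,40],0,80],
    [[0,0,0],0,80],
  ],
)

```text
t: 4.75
tcp_pos: [0.5297, -0.3044, 0.2244]
tool_rot: [1.0, 0.021, 0.004, 0.002]
contact_force: [1.3, -1.2, 0.3]
gripper_width: 0.935
grasp_force: 0.0
```

Run:
```python
from h import *
ci=viewer.camera_info("wrist");p,d=viewer.snapshot("wrist");cv2.imwrite("pics/w2.png",p[:,:,::-1])
hsv=cv2.cvtColor(p,cv2.COLOR_RGB2HSV)
for n0,m,z in(("dark",(p.max(2)<60)&(hsv[...,1]<70),.014),("green",(hsv[...,0]>60)&(hsv[...,0]<95)&(hsv[...,1]>70),.001)):
  n,l,s,c=cv2.connectedComponentsWithStats(m.astype(np.uint8))
  for i in range(1,n):
    if s[i,4]>300: print(n0,s[i],rect(ci,l==i,z))
s=telemetry.state();print(s['t'],s['tcp_pos'],s['joint_pos'])
```

```text
dark [ 295    0  118   76 4181] (670.8, -328.6, 89.1, 45.1, -47.2)
dark [ 283  135   66   94 5858] (529.9, -305.6, 90.1, 59.3, 2.1)
dark [  542   163    98   141 10241] (485.4, -587.2, 144.2, 102.2, 11.6)
dark [    3   247   627   153 41979] (365.9, -316.1, 740.7, 198.4, -87.8)
green [ 268  119   96  119 4986] (528.9, -305.9, 119.0, 89.0, 2.3)
4.8 [ 0.52925552 -0.30407063  0.22124206] [-5.21484334e-01  2.12052648e-01  1.56515527e-01  1.50975248e+00
  1.99838872e-05  2.57718949e+00]
```

View pics/w2.png

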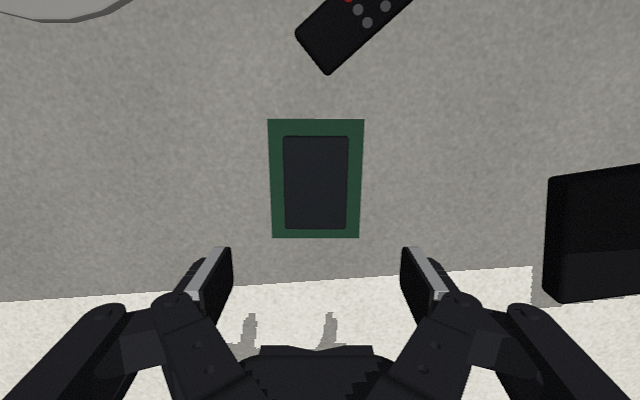

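The tile sits centred on the mat to within about 1 mm at (316,182), and the remote is unmoved. The last joint's range rules out a direct turn, so I'll go to the left tin with about a half turn.

carry_out(
  rows=[
    [[2,28,0],0.15,85],
    [[2,28,0],0.15,85],
    [[2,28,0],0.15,85],
    [[2,28,0],0.15,85],
    [[2,28,0],0.15,85],
    [[2,28,0],0.15,85],
    [[2,28,0],0.15,85],
    [[2,28,0],0.15,85],
  ],
)

```text
t: 5.6
tcp_pos: [0.5439, -0.0784, 0.2165]
tool_rot: [0.811, 0.585, -0.001, -0.001]
contact_force: [0.4, -0.2, -0.2]
gripper_width: 0.999
grasp_force: 0.0
```

carry_out(
  rows=[
    [[2,28,0],0.15,85],
    [[2,28,0],0.15,85],
    [[2,28,0],0.15,85],
    [[2,28,0],0.15,85],
    [[2,28,0],0.15,85],
    [[2,28,0],0.15,85],
    [[2,28,0],0.15,85],
    [[2,28,0],0.15,85],
  ],
)

```text
t: 6.4
tcp_pos: [0.5599, 0.1455, 0.2165]
tool_rot: [0.339, 0.941, -0.0, -0.001]
contact_force: [0.1, -0.3, 0.0]
gripper_width: 0.997
grasp_force: 0.0
```

carry_out(
  rows=[
    [[2,28,0],0.15,85],
    [[2,28,0],0.15,85],
    [[2,28,0],0.15,85],
    [[2,28,0],0.15,85],
    [[0,28,0],0.15,85],
    [[0,28,0],0.15,85],
    [[0,10,0],0.03,85],
    [[0,0,0],0,85],
  ],
)

```text
t: 7.2
tcp_pos: [0.5678, 0.3233, 0.2164]
tool_rot: [-0.115, 0.993, -0.0, -0.001]
contact_force: [-1.0, -0.3, 0.2]
gripper_width: 0.996
grasp_force: 0.0
```

```bash
cat > look.py <<'E'
from h import *
import sys
ci=viewer.camera_info("wrist");p,d=viewer.snapshot("wrist");cv2.imwrite(f"pics/{sys.argv[1]}.png",p[:,:,::-1])
hsv=cv2.cvtColor(p,cv2.COLOR_RGB2HSV)
m=(hsv[...,0]>8)&(hsv[...,0]<30)&(hsv[...,1]>80)
n,l,s,c=cv2.connectedComponentsWithStats(m.astype(np.uint8))
for i in range(1,n):
    if s[i,4]>300: print(s[i],rect(ci,l==i,.076))
s=telemetry.state();q=s['tool_rot'];print(s['t'],s['tcp_pos']*1000,'x-yaw deg',np.degrees(2*np.arctan2(q[1],q[0])),s['joint_pos'].round(2),s['contact_force'])
E
python3 look.py w3
```

```text
[  535     4   105   252 15704] (491.6, 492.4, 177.2, 74.1, 30.4)
[  59   63  103  111 5147] (540.5, 174.5, 53.3, 53.2, 72.6)
[137 108  34  67 356] (547.8, 203.9, 53.1, 3.2, -17.5)
[ 276  175   77   70 4012] (571.0, 321.3, 53.3, 53.2, -76.7)
7.25 [567.99622153 322.31545085 216.7579918 ] x-yaw deg 193.14139178482387 [ 0.52  0.32  0.28  1.53 -0.    0.29] [-0.03926765  0.1605305  -0.3079055 ]
```

View pics/w3.png

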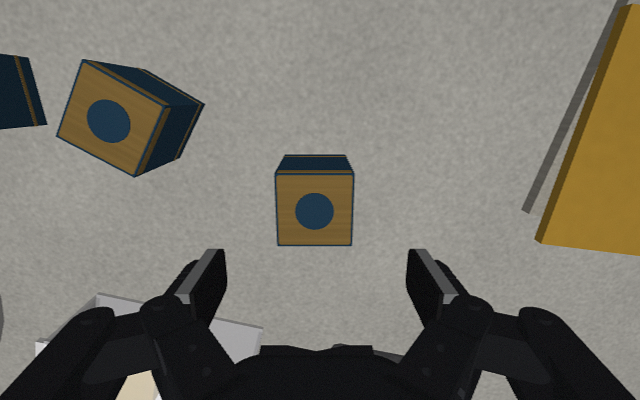

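The tin is centred between the fingers at about (315,210), with its sides square to the pads.

carry_out(
  rows=[
    [[3,-1,-30],0,85],
    [[0,0,-40],0,85],
    [[0,0,-30],0,85],
    [[0,0,-17],0,85],
    [[0,0,0],0,85],
    [[0,0,0],0,50],
    [[0,0,0],0,50],
    [[0,0,0],0,50],
  ],
)

```text
t: 8.05
tcp_pos: [0.5721, 0.3215, 0.103]
tool_rot: [-0.115, 0.993, 0.001, 0.001]
contact_force: [0.3, -1.7, 4.4]
gripper_width: 0.653
grasp_force: 65.1
```

carry_out(
  rows=[
    [[0,0,0],0,50],
    [[0,0,0],0,50],
    [[0,0,0],0,50],
  ],
)

```text
t: 8.35
tcp_pos: [0.5721, 0.3216, 0.103]
tool_rot: [-0.115, 0.993, 0.0, 0.002]
contact_force: [0.4, -2.1, 7.0]
gripper_width: 0.647
grasp_force: 65.1
```

carry_out(
  rows=[
    [[0,0,8],0,50],
    [[0,0,15],0,50],
    [[0,0,15],0,50],
    [[0,0,12],0,50],
    [[0,0,0],0,50],
    [[0,0,0],0,50],
    [[0,0,0],0,50],
    [[0,0,0],0,50],
  ],
)

```text
t: 9.15
tcp_pos: [0.571, 0.3212, 0.15]
tool_rot: [-0.115, 0.993, -0.0, -0.001]
contact_force: [0.6, -0.1, -2.0]
gripper_width: 0.65
grasp_force: 64.3
```

```bash
cat > heft.py <<'E'
from h import *
f=[]
for i in range(8):
    viewer.snapshot("wrist");s=telemetry.state();f.append(np.r_[s['contact_force'],s['moment'],s['tau'][1:3],s['tcp_pos'][2]*1000])
print(np.round(np.mean(f,0),3),np.round(np.std(f,0),3),s['t'])
E
python3 heft.py
```

```text
[ 2.75000e-01  2.20000e-02 -2.47500e+00  3.00000e-03  4.00000e-03
 -4.00000e-03 -6.92820e+01  4.80730e+01  1.50519e+02] [0.446 0.327 0.314 0.02  0.012 0.032 0.081 0.047 0.261] 9.55
```

About 2.5 N, so the left tin is light. I'll set it down.

carry_out(
  rows=[
    [[0,0,-15],0,50],
    [[0,0,-15],0,50],
    [[0,0,-10],0,50],
    [[0,0,-5],0,50],
    [[0,0,-3],0,50],
    [[0,0,0],0,50],
    [[0,0,0],0,70],
    [[0,0,0],0,85],
  ],
)

```text
t: 10.35
tcp_pos: [0.5715, 0.3215, 0.1032]
tool_rot: [-0.115, 0.993, 0.0, 0.0]
contact_force: [0.5, 0.2, 0.6]
gripper_width: 0.957
grasp_force: 0.0
```

carry_out(
  rows=[
    [[0,0,0],0,85],
    [[0,0,0],0,85],
    [[0,0,20],0,85],
    [[0,0,40],0,85],
    [[0,0,40],0,85],
    [[0,0,20],0,85],
  ],
)

```text
t: 10.95
tcp_pos: [0.5718, 0.3217, 0.2271]
tool_rot: [-0.115, 0.993, 0.001, 0.002]
contact_force: [0.6, 0.6, 0.3]
gripper_width: 0.997
grasp_force: 0.0
```

carry_out(
  rows=[
    [[-4,-21,0],-0.076,85],
    [[-4,-21,0],-0.076,85],
    [[-4,-21,0],-0.076,85],
    [[-4,-21,0],-0.076,85],
    [[-4,-21,0],-0.076,85],
    [[-5,-21,0],-0.077,85],
    [[-5,-20,0],-0.077,85],
    [[0,0,0],0,85],
  ],
)

```text
t: 11.75
tcp_pos: [0.541, 0.1736, 0.2233]
tool_rot: [0.153, 0.988, -0.0, 0.0]
contact_force: [-0.4, 0.4, 0.3]
gripper_width: 0.996
grasp_force: 0.0
```

```bash
python3 look.py w4
```

```text
[468 128  75  40 373] (541.3, 311.3, 53.7, 3.5, -76.8)
[ 475  132   94   96 4061] (570.5, 320.3, 53.4, 53.3, 13.3)
[ 282  167   74   68 3805] (540.4, 174.9, 53.3, 52.4, 72.4)
[166 218  36  42 314] (537.8, 67.4, 38.8, 5.3, 15.1)
[ 113  224   82   75 2390] (550.9, 38.2, 53.4, 48.4, -74.5)
11.8 [541.29688575 174.60337728 223.31147459] x-yaw deg 162.59384309404163 [0.31 0.12 0.05 1.51 0.   0.62] [ 0.29129717  0.88280569 -0.4045898 ]
```

carry_out(
  rows=[
    [[-1,0,-40],0,85],
    [[0,0,-40],0,85],
    [[0,0,-30],0,85],
    [[0,0,-13],0,85],
    [[0,0,0],0,85],
    [[0,0,0],0,50],
    [[0,0,0],0,50],
    [[0,0,0],0,50],
  ],
)

```text
t: 12.6
tcp_pos: [0.5414, 0.1757, 0.1021]
tool_rot: [0.151, 0.989, 0.001, 0.002]
contact_force: [-0.2, -0.0, 6.8]
gripper_width: 0.646
grasp_force: 65.7
```

carry_out(
  rows=[
    [[0,0,0],0,50],
    [[0,0,0],0,50],
    [[0,0,8],0,50],
    [[0,0,15],0,50],
    [[0,0,15],0,50],
    [[0,0,12],0,50],
    [[0,0,0],0,50],
    [[0,0,0],0,50],
  ],
)

```text
t: 13.4
tcp_pos: [0.5404, 0.1754, 0.1502]
tool_rot: [0.151, 0.989, 0.0, 0.0]
contact_force: [0.4, 0.2, -5.4]
gripper_width: 0.65
grasp_force: 64.9
```

carry_out(
  rows=[
    [[0,0,0],0,50],
    [[0,0,0],0,50],
  ],
)

```text
t: 13.6
tcp_pos: [0.54, 0.1753, 0.1491]
tool_rot: [0.151, 0.989, -0.0, -0.001]
contact_force: [0.6, 0.2, -5.2]
gripper_width: 0.644
grasp_force: 64.9
```

```bash
python3 heft.py
```

```text
[ 1.92000e-01  4.27000e-01 -5.28200e+00  2.00000e-03  0.00000e+00
  0.00000e+00 -5.76300e+01  4.93310e+01  1.49544e+02] [0.408 0.422 0.556 0.024 0.026 0.035 0.066 0.042 0.232] 14.0
```

The middle tin reads 5.3 N, so it is the heavy one. I'll set it down and heft the right tin.

carry_out(
  rows=[
    [[0,0,-15],0,50],
    [[0,0,-15],0,50],
    [[0,0,-10],0,50],
    [[0,0,-5],0,50],
    [[0,0,-3],0,50],
    [[0,0,0],0,50],
    [[0,0,0],0,70],
    [[0,0,0],0,85],
  ],
)

```text
t: 14.8
tcp_pos: [0.5408, 0.1756, 0.1026]
tool_rot: [0.151, 0.989, 0.0, 0.001]
contact_force: [0.2, -0.6, -0.8]
gripper_width: 0.954
grasp_force: 0.0
```

carry_out(
  rows=[
    [[0,0,0],0,85],
    [[0,0,0],0,85],
    [[0,0,20],0,85],
    [[0,0,40],0,85],
    [[0,0,40],0,85],
    [[0,0,20],0,85],
  ],
)

```text
t: 15.4
tcp_pos: [0.541, 0.1756, 0.2258]
tool_rot: [0.151, 0.989, 0.001, 0.002]
contact_force: [0.2, 0.5, -0.0]
gripper_width: 0.998
grasp_force: 0.0
```

carry_out(
  rows=[
    [[1,-19,0],0.082,85],
    [[1,-19,0],0.082,85],
    [[1,-19,0],0.082,85],
    [[1,-19,0],0.082,85],
    [[2,-20,0],0.082,85],
    [[2,-20,0],0.082,85],
    [[2,-20,0],0.08,85],
    [[0,0,0],0,85],
  ],
)

```text
t: 16.2
tcp_pos: [0.5505, 0.0376, 0.222]
tool_rot: [-0.134, 0.991, -0.0, 0.0]
contact_force: [-0.4, 0.8, -1.1]
gripper_width: 0.995
grasp_force: 0.0
```

```bash
python3 look.py w5
```

```text
[ 282  174   75   68 3750] (553.5, 39.4, 53.3, 52.8, -74.8)
[440 187  50  57 450] (529.8, 145.1, 52.2, 5.2, -17.4)
[ 447  192   98   86 3482] (539.5, 175.2, 53.5, 53.3, 72.6)
[589 278  27  58 585] (575.1, 287.0, 55.4, 9.0, 13.4)
[ 600  284   40   55 1337] (573.0, 311.0, 53.2, 34.5, 15.4)
16.25 [550.40441449  38.63660836 221.97039391] x-yaw deg 195.2768502062807 [ 0.07  0.08  0.01  1.5   0.   -0.2 ] [ 0.61854689  0.41530591 -0.38103148]
```

carry_out(
  rows=[
    [[2,1,-40],0,85],
    [[0,0,-40],0,85],
    [[0,0,-30],0,85],
    [[0,0,-12],0,85],
    [[0,0,0],0,85],
    [[0,0,0],0,50],
    [[0,0,0],0,50],
    [[0,0,0],0,50],
  ],
)

```text
t: 17.05
tcp_pos: [0.5534, 0.0405, 0.1021]
tool_rot: [-0.134, 0.991, -0.0, 0.002]
contact_force: [-0.7, 0.6, 6.4]
gripper_width: 0.648
grasp_force: 64.8
```

carry_out(
  rows=[
    [[0,0,0],0,50],
    [[0,0,0],0,50],
    [[0,0,8],0,50],
    [[0,0,15],0,50],
    [[0,0,15],0,50],
    [[0,0,12],0,50],
    [[0,0,0],0,50],
    [[0,0,0],0,50],
  ],
)

```text
t: 17.85
tcp_pos: [0.5524, 0.0404, 0.1502]
tool_rot: [-0.134, 0.991, -0.0, 0.0]
contact_force: [0.2, -0.5, -2.3]
gripper_width: 0.651
grasp_force: 64.0
```

carry_out(
  rows=[
    [[0,0,0],0,50],
    [[0,0,0],0,50],
  ],
)

```text
t: 18.05
tcp_pos: [0.552, 0.0404, 0.1491]
tool_rot: [-0.134, 0.991, 0.0, -0.001]
contact_force: [0.3, -0.2, -2.4]
gripper_width: 0.645
grasp_force: 64.0
```

```bash
python3 heft.py
```

```text
[-2.60000e-01  1.10000e-01 -2.56400e+00  1.50000e-02  6.00000e-03
 -2.10000e-02 -5.37590e+01  4.77790e+01  1.49555e+02] [0.703 0.376 0.633 0.031 0.013 0.015 0.064 0.041 0.217] 18.45
```

The right tin reads 2.6 N, so it is light and the middle one is the heaviest. I'll set the right tin down and go back to the middle one.

carry_out(
  rows=[
    [[0,0,-15],0,50],
    [[0,0,-15],0,50],
    [[0,0,-10],0,50],
    [[0,0,-5],0,50],
    [[0,0,-3],0,50],
    [[0,0,0],0,50],
    [[0,0,0],0,70],
    [[0,0,0],0,85],
  ],
)

```text
t: 19.25
tcp_pos: [0.5526, 0.0404, 0.1021]
tool_rot: [-0.134, 0.991, -0.0, 0.0]
contact_force: [-0.0, -0.6, -0.2]
gripper_width: 0.958
grasp_force: 0.0
```

carry_out(
  rows=[
    [[0,0,0],0,85],
    [[0,0,0],0,85],
    [[0,0,20],0,85],
    [[0,0,40],0,85],
    [[0,0,40],0,85],
    [[0,0,20],0,85],
  ],
)

```text
t: 19.85
tcp_pos: [0.553, 0.0404, 0.2257]
tool_rot: [-0.134, 0.991, -0.0, 0.002]
contact_force: [-0.4, -0.2, 0.6]
gripper_width: 0.996
grasp_force: 0.0
```

carry_out(
  rows=[
    [[-2,19,0],-0.082,85],
    [[-2,19,0],-0.082,85],
    [[-2,19,0],-0.082,85],
    [[-2,19,0],-0.082,85],
    [[-2,19,0],-0.082,85],
    [[-1,20,0],-0.082,85],
    [[-1,20,0],-0.08,85],
    [[0,0,0],0,85],
  ],
)

```text
t: 20.65
tcp_pos: [0.5401, 0.1772, 0.2218]
tool_rot: [0.151, 0.989, 0.0, -0.0]
contact_force: [0.7, -0.4, 0.9]
gripper_width: 0.994
grasp_force: 0.0
```

```bash
python3 look.py w6
```

```text
[464 132  75  39 379] (541.3, 311.2, 53.7, 3.6, -76.7)
[ 471  136   95   96 4062] (570.5, 320.3, 53.4, 53.3, 13.2)
[ 277  169   74   68 3823] (539.3, 174.7, 53.2, 52.2, 72.7)
[160 219  39  42 333] (537.1, 67.4, 40.3, 5.4, 15.2)
[ 106  225   84   77 2585] (550.2, 38.2, 53.4, 49.6, -74.8)
20.7 [540.18817751 176.13449201 221.77500998] x-yaw deg 162.79633672936342 [ 0.32  0.11  0.05  1.5  -0.    0.62] [ 1.12998582 -0.71725014  0.06931072]
```

carry_out(
  rows=[
    [[0,-1,-40],0,85],
    [[0,0,-40],0,85],
    [[0,0,-30],0,85],
    [[0,0,-12],0,85],
    [[0,0,0],0,85],
    [[0,0,0],0,50],
    [[0,0,0],0,50],
    [[0,0,0],0,50],
  ],
)

```text
t: 21.5
tcp_pos: [0.5414, 0.1747, 0.1021]
tool_rot: [0.151, 0.989, 0.001, 0.002]
contact_force: [-0.4, -0.4, 7.2]
gripper_width: 0.648
grasp_force: 65.1
```

carry_out(
  rows=[
    [[0,0,0],0,50],
    [[0,0,0],0,50],
    [[0,0,8],0,50],
    [[0,0,20],0,50],
    [[0,0,30],0,50],
    [[0,0,30],0,50],
    [[0,0,30],0,50],
    [[0,0,17],0,50],
  ],
)

```text
t: 22.3
tcp_pos: [0.5404, 0.1745, 0.2379]
tool_rot: [0.151, 0.989, 0.0, 0.001]
contact_force: [0.2, 0.8, -5.5]
gripper_width: 0.648
grasp_force: 65.4
```

carry_out(
  rows=[
    [[0,-8,0],0,50],
    [[0,-16,0],0,50],
    [[-1,-24,0],0,50],
    [[-1,-25,0],0,50],
    [[-1,-25,0],0,50],
    [[-1,-25,0],0,50],
    [[-1,-25,0],0,50],
    [[-1,-25,0],0,50],
  ],
)

```text
t: 23.1
tcp_pos: [0.5332, -0.0008, 0.2329]
tool_rot: [0.151, 0.989, -0.0, -0.001]
contact_force: [0.7, 0.6, -4.7]
gripper_width: 0.647
grasp_force: 65.3
```

carry_out(
  rows=[
    [[-1,-25,0],0,50],
    [[-1,-25,0],0,50],
    [[-1,-25,0],0,50],
    [[-1,-25,0],0,50],
    [[-1,-25,0],0,50],
    [[-1,-25,0],0,50],
    [[0,-25,0],0,50],
    [[0,-25,0],0,50],
  ],
)

```text
t: 23.9
tcp_pos: [0.5268, -0.2005, 0.2329]
tool_rot: [0.151, 0.989, 0.0, -0.002]
contact_force: [-0.8, -0.6, -5.9]
gripper_width: 0.65
grasp_force: 65.3
```

carry_out(
  rows=[
    [[0,-25,0],0,50],
    [[0,-25,0],0,50],
    [[0,-25,-5],0,50],
    [[0,-20,-5],0,50],
    [[0,-12,-5],0,50],
    [[0,0,0],0,50],
    [[0,0,0],0,50],
    [[0,0,0],0,50],
  ],
)

```text
t: 24.7
tcp_pos: [0.5284, -0.3049, 0.22]
tool_rot: [0.15, 0.989, 0.0, -0.0]
contact_force: [-0.6, 0.4, -5.3]
gripper_width: 0.647
grasp_force: 65.2
```

```bash
python3 heft.py; python3 look.py w7
python3 - <<'E'
from h import *
p,d=viewer.snapshot("scene");cv2.imwrite("pics/s2.png",p[:,:,::-1])
E
```

```text
[-3.70000e-02 -5.70000e-02 -4.96900e+00 -0.00000e+00 -1.60000e-02
  7.00000e-03 -6.38220e+01  4.97480e+01  2.20187e+02] [0.438 0.584 0.252 0.023 0.016 0.04  0.203 0.09  0.106] 25.1
[ 240  226  153   10 1359] (547.9, -312.5, 114.7, 7.4, 72.7)
[  239   241   156   115 11680] (607.9, -331.2, 119.2, 108.3, 72.7)
25.15 [ 528.36020651 -305.4572792   219.95125792] x-yaw deg 162.66564902845718 [-0.52  0.22  0.16  1.51 -0.   -0.22] [-0.39300482  0.3222061  -4.66767191]
```

View pics/s2.png

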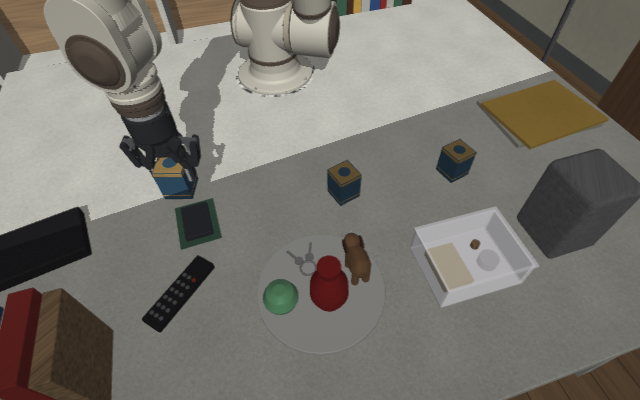

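The heavy tin is held upright at about (172,178), with its underside about 104 mm above the tile at (198,222). The other two tins stand at (344,182) and (456,160), and nothing else has moved, so I'll hand in.

```bash
python3 -c "
from bench import env
print(env.job_done())"
```

```text
the job is handed in; nothing more can be done
None
```

I handed the job in with the tile centred on the mat and all three tins hefted; the middle one is heaviest (about 5 N against 2.5 N) and is held still and upright about 10 cm above the tile, but the hand-in returned no verdict.

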